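# Trip-check three part-present limit switches on the welding table

### The job

Before the shift's first part is loaded, check the three limit switches on the welding table with the fingertips, one at a time and in this order: press the domed plunger down, then press the roller end of the hinged paddle down, then push the thin upright rod sideways (any way). Touch each only lightly, just far enough to trip it, hold it there for about half a second and let it spring back before going to the next. Do not lift, tip or shove the switches, and leave the tumbler, the marker and the angle bracket where they are.

Things in the scene. Friction and masses are not known exactly. Their poses are not given: they have to be found in the camera images.
- plunger_switch: Plunger switch: loose steel foot 80 x 80 x 8 mm under an aluminium housing 50 x 50 x 50 mm (top 58 mm above the table), about 0.95 kg; origin: centre of the underside. A domed steel plunger, 26 mm across, stands up from the middle of its top.
- plunger_top (a point): Top centre of the plunger's domed head, 82 mm above the table when not pressed; the head is 26 mm across, 10 mm tall. Moves with the plunger.
- plunger (a joint): Plunger travel in m: 0 sprung up, grows as it is pressed straight down, stop at 0.010. It trips beyond 0.003. Spring: about 1.4 N to start, 3.5 N at 3 mm, 7 N at 8 mm; it rises again by itself.
- paddle_switch: Paddle switch: loose steel foot 80 x 80 x 8 mm under an aluminium housing 50 x 50 x 50 mm (top 58 mm above the table), about 0.95 kg; origin: centre of the underside. A steel paddle 85 x 24 x 3 mm, hinged 18 mm from the centre on the body's +x side, 66 mm up, points to the body's -x, rising 15 degrees to a roller at its free end.
- paddle_roller_top (a point): Top of the steel roller at the paddle's free end (roller 18 mm in diameter, 26 mm wide, its axle along the body's y); 64 mm from the switch's centre along its -x, 97 mm above the table when not pressed. Moves with the paddle.
- paddle (a joint): Paddle angle in rad: 0 sprung up, grows as the roller is pressed down, stop at 0.30 (roller about 25 mm down). It trips beyond 0.10 (roller about 8.5 mm down). Spring at the roller: about 1.8 N to start, 3 N at 0.10, 5.3 N at the stop; it rises again by itself.
- rod_switch: Wobble-rod switch: loose steel foot 80 x 80 x 8 mm under an aluminium housing 50 x 50 x 50 mm (top 58 mm above the table), about 0.95 kg; origin: centre of the underside. An upright steel rod, 10 mm in diameter, stands in the middle of its top.
- rod_tip (a point): Top centre of the rod, 135 mm above the table when upright; z runs up along the rod, which leans any way about a sprung pivot 75 mm below this point. It trips when leaned beyond 0.15 rad (tip about 11 mm sideways), stops at 0.6 rad (about 42 mm), and swings upright again by itself. Spring 0.35 N m per rad: about 1 N at the trip when pushed 50 mm above the pivot.
- tumbler: Bystander: open steel drinking tumbler, 66 mm across the rim, 115 mm tall; origin at the centre of its underside.
- marker: Bystander: marker pen lying along its x axis, 130 mm long, 17 mm thick; origin under its middle.
- angle_bracket: Bystander: steel angle bracket, base 70 x 50 x 6 mm with an upright leg 70 mm tall at its +x end; origin at the centre of its underside.
Not all that is in view belongs to the job. Leave any blue look-alike of the rod_switch alone.

How it is judged:
By the outcome, as a careful person would: the job done as asked, in the order asked, and still so for the second after the job is handed in, with the robot touching nothing.
It also fails if it takes over 69 s, if anything falls off the work surface, if the arm or the gripper's body presses on something with over 40 N, if the wrist force passes 120 N, or if a joint passes its speed limit or range.

### The arm

A 6-joint arm with a two-finger parallel gripper is mounted at the origin on the work surface. World frame = base frame: x ahead of the robot, y to its left, z up, the work surface at z = 0. Lengths are in m, angles in rad, forces in N, time in s.
With the tool pointing down it reaches from about 0.3 to 0.825 m from the base axis. Payload 5.4 kg.
Tool frame: the origin (TCP) lies at the very end of the fingers, on their centre line; the grasp point (between the pads) lies 19 mm behind it; z points along the fingers, y is the line along which they close (so a half turn about z gives the same grasp; the last joint's range is limited). The gripper opens to 92 mm and grips with 3 to 60 N. Pads are 20 mm wide; open, the fingers measure 128 mm over their backs; the gripper's body (75 mm by 189 mm) begins 69 mm behind the grasp point.
Start: joints at [-1.42, 0.158, 1.597, -0, 1.386, -0.21], TCP at [0.203, -0.538, 0.215] pointing down, gripper open.
Joint ranges: [-2.91, 2.91], [-0.94, 2.29], [0.18, 2.7], [-1.29, 4.43], [0.17, 2.64], [-3, 3]. Speed limits (rad/s): [2.57, 2.57, 3.14, 3.14, 3.14, 3.14].

### API

Orientations are given as a rotation vector (axis times angle).
In Python, from workcell import bot gives the robot as it stands. Calls block until the motion is done:
- bot.goto(position, orientation): joint-space move of the TCP to a pose.
- bot.line_to(position, rot=None, max_speed=0.15): straight line of the TCP; rot=None keeps the orientation; max_speed is the mean speed in m/s.
- bot.set_joints(angles): joint-space move.
- bot.set_gripper(opening, newtons=None): opening from 0.0 (shut) to 1.0 (fully open); newtons is the grip in N (None keeps the last); returns when the fingers have stopped.
- bot.hold(seconds).
- bot.inverse_kinematics(position, orientation): joint angles nearest the present ones, or None.
- bot.read_camera(name): name is "scene" or "top"; returns a dict with "pixels" (384x512x3 uint8, blue, green, red), "fx", "fy", "cx", "cy" (pixels), "R" (3x3) and "t" (3): a world point X has camera coordinates R X + t. Camera axes: x right, y down, z forward; pixel columns grow to the right and rows downward; lengths in m; the calibration is good to about 2 mm. A picture is of the moment at which its call begins. There is no depth.
A pose or a line that the arm cannot do raises bot.MotionError and nothing moves.
- bot.job_done(): hands the job in; it is judged then, once.
Readings, each from a call of its own:
- bot.current_clock(): time.
- bot.current_joints(): joint angles.
- bot.current_joint_vel(): joint speeds.
- bot.current_effort(): joint torques, N m.
- bot.current_ee_pos(): TCP position.
- bot.current_tool_rot(): TCP orientation.
- bot.current_contact_force(): force on the tool from outside, world axes, zero at the start.
- bot.current_ft_torque(): the same for the moment, N m.
- bot.current_opening(): opening from 0.0 (shut) to 1.0 (fully open).
- bot.current_grip_force(): force on a finger pad.
Only numpy, scipy, OpenCV 4.12 (cv2) and the standard library are available. Lean on these libraries where they do the work, as an engineer would, in place of code of your own. Each camera call takes 0.05 s, during which the arm holds its last target. There are 200 camera calls.

## Working session

There is one attempt and no reset: what is moved stays moved. The work goes in short steps, each a Python script; the robot and the scene stay as the last script left them, time stands still between calls to the robot, and variables do not carry over. Pictures are saved under pics/ and viewed, at most 10 in all, crops included, and the job is handed in when it is done.

```bash
mkdir -p pics; cat > h.py <<'E'
from workcell import bot
import numpy as np, cv2, pickle
def snap(n):
    c=bot.read_camera(n); return c
def ray(c,u,v,z):
    R=np.array(c["R"]);t=np.array(c["t"]);o=-R.T@t
    d=R.T@np.array([(u-c["cx"])/c["fx"],(v-c["cy"])/c["fy"],1]);return o+d*(z-o[2])/d[2]
def proj(c,X):
    p=np.array(c["R"])@np.array(X)+np.array(c["t"]);return np.array([c["fx"]*p[0]/p[2]+c["cx"],c["fy"]*p[1]/p[2]+c["cy"]])
E
python3 - <<'E'
from h import *
for n in("top","scene"):
    c=snap(n);pickle.dump(c,open(n+".pkl","wb"));cv2.imwrite(f"pics/{n}0.png",cv2.resize(c["pixels"],(800,600),interpolation=cv2.INTER_CUBIC))
    R=np.array(c["R"]);print(n,-R.T@np.array(c["t"]),R.round(3).tolist(),c["fx"])
print(bot.current_tool_rot(),bot.current_clock(),bot.current_opening())
E
```

```text
top [0.55044405 0.06872872 1.00369369] [[0.01, -1.0, 0.024], [-0.999, -0.011, -0.05], [0.05, -0.023, -0.998]] 404.6673851404486
scene [1.39243946 0.06587062 0.68378846] [[0.012, 1.0, 0.014], [0.601, 0.004, -0.799], [-0.799, 0.018, -0.601]] 363.4972368920436
[-3.08897395e+00 -5.63421523e-01 -4.59872475e-05] 0.1 1.0006366363112222
```

View pics/top0.png

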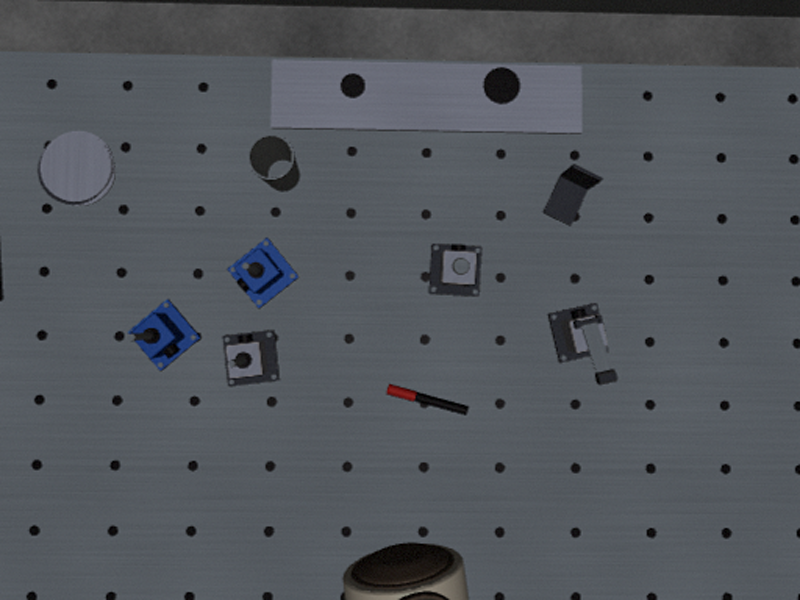

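View pics/scene0.png

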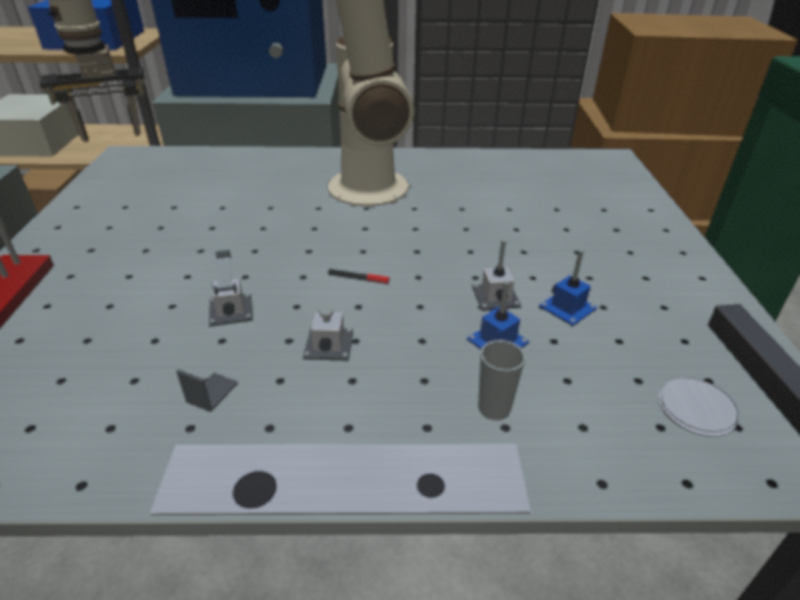

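The top view shows the plunger dome at about (461,266), the roller at (606,377), and the silver rod switch at (243,360). The two blue ones are decoys, and the tumbler, marker and bracket are all clear. Next I'll zoom in for accuracy.

```bash
python3 - <<'E'
from h import *
ims=[]
# crop origins in raw px; 44x40 crops, zoom 6
for n,pts in(("top",[(295,172),(380,222),(157,229)]),("scene",[(210,210),(145,180),(318,172)])):
    p=pickle.load(open(n+".pkl","rb"))["pixels"]
    ims.append(np.hstack([cv2.resize(cv2.convertScaleAbs(p[y-25:y+25,x-22:x+22],alpha=1.6),None,fx=6,fy=6,interpolation=cv2.INTER_CUBIC) for x,y in pts]))
cv2.imwrite("pics/z.png",np.vstack(ims)[:600])
E
```

```text
(no output)
```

View pics/z.png

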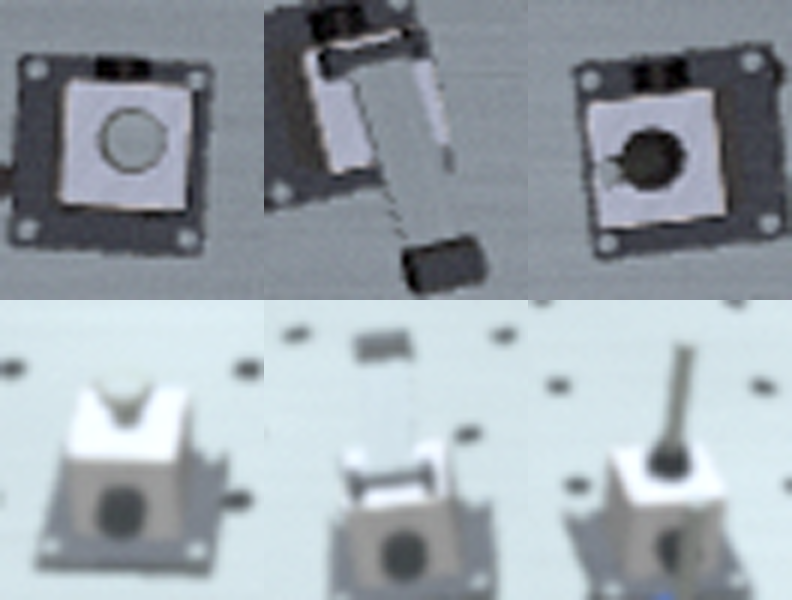

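The crops show the dome centred at (132,141), the roller at (444,264), the hinge near (376,55) and the rod tip near (610,168) from above. In the scene view the rod tip is at (684,347).

```bash
python3 - <<'E'
from h import *
T=pickle.load(open("top.pkl","rb"));S=pickle.load(open("scene.pkl","rb"))
f=lambda x,y,ox,oy:(ox-22+(x+.5)/6-.5, oy-25+(y+.5)/6-.5)
P=lambda x,y,ox,oy,z:ray(T,*f(x,y,ox,oy),z)
d=P(132,141,295,172,.076);pf=np.mean([P(a,b,295,172,.008) for a,b in((20,57),(213,65),(203,255),(10,243))],0)
r=P(180,264,380,222,.090);h=P(112,55,380,222,.068)
t=P(80,169,157,229,.135);rf=np.mean([P(a-528,b,157,229,.008) for a,b in((574,68),(770,45),(787,235),(597,258))],0)
ph=[P(a,b,295,172,.058) for a,b in((65,80),(191,84),(184,211),(60,205))]
rh=[P(a-528,b,157,229,.058) for a,b in((586,104),(712,89),(725,215),(601,228))]
print("dome",d,"foot",pf,"house",np.mean(ph,0));print("roller",r,"hinge",h,np.linalg.norm((r-h)[:2]),np.degrees(np.arctan2(*(r-h)[1::-1])))
print("rod tip",t,"foot",rf,"house",np.mean(rh,0))
for n,X,o in(("dome",[*d[:2],.082],(210,210)),("roller",[*r[:2],.088],(145,180)),("rod tip",[*np.mean(rh,0)[:2],.135],(318,172))):
    u=proj(S,X);print(n,(u-np.array(o)+[22,25]+.5)*6-.5)
def tf(q):  # other bystanders in 800px image, z=0
    return ray(T,(q[0]+.5)/1.5625-.5,(q[1]+.5)/1.5625-.5,0).round(3)[:2]
for n,q in dict(tumbler=(285,175),markL=(388,390),markR=(467,409),brk=(572,195),blue1=(262,272),blue2=(164,335)).items():print(n,tf(q))
E
```

```text
dome [ 0.63091806 -0.04808833  0.076     ] foot [ 0.6310025  -0.04824298  0.008     ] house [ 0.63090769 -0.04762875  0.058     ]
roller [ 0.47216307 -0.25817608  0.09      ] hinge [ 0.55066079 -0.24000739  0.068     ] 0.08057290707664708 -166.96808552896388
rod tip [0.49066531 0.27110912 0.135     ] foot [0.48932701 0.27093561 0.008     ] house [0.48938969 0.27071709 0.058     ]
dome [125.18136274  78.88703432]
roller [122.79184626  50.70388461]
rod tip [158.45491139  41.70997732]
tumbler [0.78  0.224]
markL [0.44  0.056]
markR [ 0.411 -0.069]
brk [ 0.755 -0.237]
blue1 [0.624 0.258]
blue2 [0.523 0.409]
```

```bash
cat >> h.py <<'E'
D=np.array([np.pi,0,0])
def press(start,u,base_travel,extra,step=.001,thr=.6,maxd=.03):
    """Approach from start along u until contact, then go `extra` on, hold, return."""
    u=np.array(u,float);start=np.array(start,float)
    bot.hold(.3)
    f0=np.mean([bot.current_contact_force() for _ in range(10)],0)
    s=base_travel;bot.line_to(start+u*s,max_speed=.05)
    while s<maxd:
        f=-(np.array(bot.current_contact_force())-f0)@u
        if f>thr:break
        s+=step;bot.line_to(start+u*s,max_speed=.02)
    else:
        bot.line_to(start);raise SystemExit("no contact")
    p=np.array(bot.current_ee_pos());print("contact",p.round(4),"F",round(f,2))
    bot.line_to(start+u*(s+extra),max_speed=.02);bot.hold(.6)
    print("held",np.array(bot.current_ee_pos()).round(4),"F",(np.array(bot.current_contact_force())-f0).round(2))
E
python3 - <<'E'
from h import *
bot.set_gripper(0.0,10)
bot.goto([.631,-.048,.15],D);bot.line_to([.631,-.048,.095])
bot.hold(.3);print(bot.current_clock(),np.array(bot.current_ee_pos()).round(4),bot.current_opening(),[np.array(bot.current_contact_force()).round(2).tolist() for _ in range(4)])
c=snap("scene");cv2.imwrite("pics/a.png",cv2.resize(c["pixels"][120:270,110:310],(800,600),interpolation=cv2.INTER_CUBIC))
E
```

```text
4.5917 [ 0.6317 -0.0482  0.0961] 0.004076437681691428 [[-0.34, 0.43, -0.66], [-0.34, 0.43, -0.66], [-0.34, 0.43, -0.66], [-0.34, 0.43, -0.66]]
```

View pics/a.png

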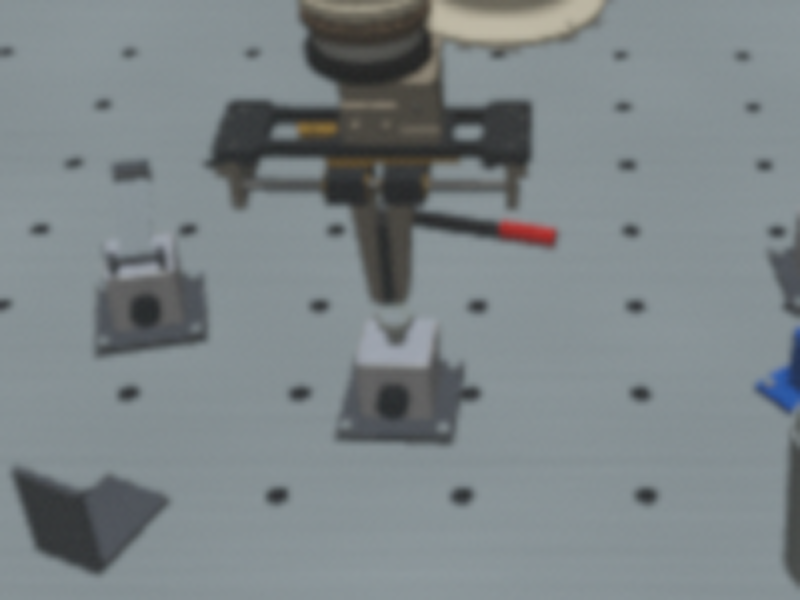

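The closed fingertips, at about (388,300), sit right above the dome at (395,325). Pressing now.

```bash
python3 - <<'E'
from h import *
press([.631,-.048,.095],[0,0,-1],.010,.0035,thr=1.0)
c=snap("scene");cv2.imwrite("pics/b.png",cv2.resize(c["pixels"][160:235,160:260],(800,600),interpolation=cv2.INTER_CUBIC))
print(bot.current_clock())
E
```

```text
contact [ 0.6312 -0.0481  0.0823] F 1.78
held [ 0.6313 -0.048   0.0787] F [0.49 0.08 3.51]
7.0167
```

About 3.3 mm down is too close to the 3 mm trip point, so I'll go 1 mm deeper, hold, release, then do the paddle.

```bash
python3 - <<'E'
from h import *
bot.line_to([.631,-.048,.0765],max_speed=.02);bot.hold(.5)
print("held",np.array(bot.current_ee_pos()).round(4),np.array(bot.current_contact_force()).round(2))
bot.line_to([.631,-.048,.095],max_speed=.05);bot.hold(.3)
print("rel",np.array(bot.current_contact_force()).round(2))
bot.line_to([.631,-.048,.15]);bot.goto([.473,-.258,.15],D);bot.line_to([.473,-.258,.110])
press([.473,-.258,.110],[0,0,-1],.009,.0105,thr=1.2)
print(bot.current_clock())
E
```

```text
held [ 0.6313 -0.0481  0.0768] [0.88 0.39 4.22]
rel [0.7  0.45 0.09]
contact [ 0.4731 -0.2581  0.0972] F 1.8
held [ 0.473  -0.2581  0.0865] F [-2.74 -0.57  4.15]
13.45
```

The paddle has gone down 10.5 mm, past its trip at about 8.5 mm. I'll release it and move on to the rod.

```bash
python3 - <<'E'
from h import *
bot.line_to([.473,-.258,.110],max_speed=.05);bot.hold(.3);bot.line_to([.473,-.258,.18])
bot.goto([.489,.226,.18],D);bot.line_to([.489,.226,.110])
bot.hold(.3);print(bot.current_clock(),np.array(bot.current_ee_pos()).round(4))
a=snap("scene")["pixels"][130:220,280:400];b=snap("top")["pixels"]
cv2.imwrite("pics/c.png",np.hstack([cv2.resize(x,(400,300),interpolation=cv2.INTER_CUBIC) for x in(a,snap("scene")["pixels"][140:260,110:270])]))
T=pickle.load(open("top.pkl","rb"))["pixels"]
for n,(x,y) in dict(pl=(292,172),pad=(370,215)).items(): print(n,np.abs(b[y-25:y+25,x-25:x+25].astype(int)-T[y-25:y+25,x-25:x+25]).mean())
E
```

```text
17.6667 [0.4896 0.2261 0.1109]
pl 1.4632
pad 1.5558666666666667
```

View pics/c.png

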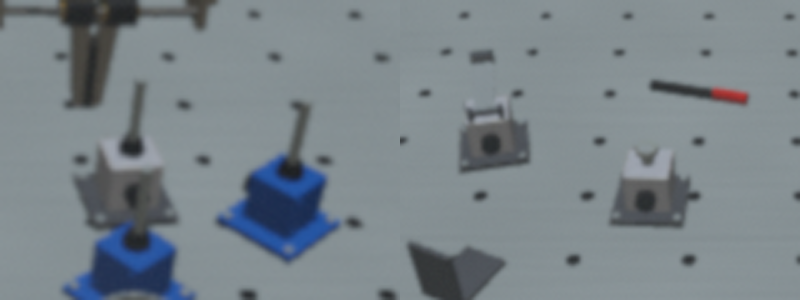

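The plunger and paddle are both back up and haven't moved. The fingers are beside the rod, on its left in the scene view. I'll push toward +y in small steps and track the force.

```bash
python3 - <<'E'
from h import *
y=.226;z=.109
bot.hold(.3);f0=np.array(bot.current_contact_force())[1]
L=[];y=.238;bot.line_to([.489,y,z],max_speed=.05)
while y<.272:
    y+=.002;bot.line_to([.489,y,z],max_speed=.03);bot.hold(.15)
    f=bot.current_contact_force()[1]-f0;L.append((round(y,3),round(float(bot.current_ee_pos()[1]),4),round(float(f),2)))
    if f<-.85:break
print(L,bot.current_ee_pos(),bot.current_clock())
c=snap("scene");cv2.imwrite("pics/d.png",cv2.resize(c["pixels"][140:200,290:370],(800,600),interpolation=cv2.INTER_CUBIC))
E
```

```text
[(0.24, 0.2399, 0.22), (0.242, 0.242, 0.61), (0.244, 0.244, 0.46), (0.246, 0.246, -0.32), (0.248, 0.248, -0.58), (0.25, 0.25, -0.55), (0.252, 0.252, 0.8), (0.254, 0.254, -0.14), (0.256, 0.256, 0.27), (0.258, 0.258, -0.66), (0.26, 0.26, 0.45), (0.262, 0.262, -0.16), (0.264, 0.2639, 0.07), (0.266, 0.266, -0.43), (0.268, 0.268, -1.3)] [0.48896723 0.26799075 0.10899516] 24.5083
```

View pics/d.png

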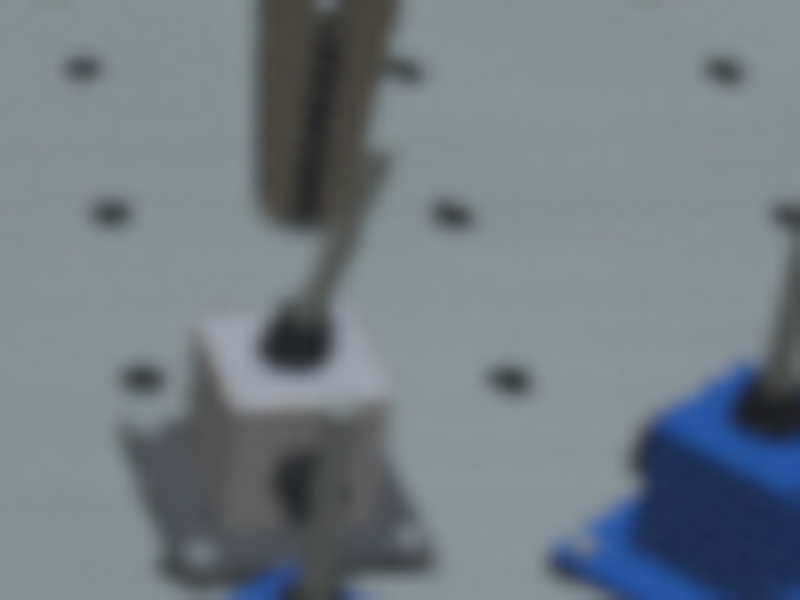

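The rod tip is now at about (377,155), shifted some 5.6 raw px, or roughly 16 mm (0.22 rad). That's tripped and well short of the stop. I'll hold briefly, then retreat.

```bash
python3 - <<'E'
from h import *
bot.hold(.35);bot.line_to([.489,.236,.109],max_speed=.05);bot.line_to([.489,.20,.20]);bot.goto([.40,0,.30],D);bot.hold(.5)
q=snap("scene");t=snap("top")
a=q["pixels"][130:220,280:400]
cv2.imwrite("pics/e.png",np.vstack([cv2.resize(a,(400,300)),cv2.resize(t["pixels"],(400,300))]))
cv2.imwrite("pics/e.png",np.hstack([cv2.resize(a,(400,300)),cv2.resize(t["pixels"],(400,300))]))
T=pickle.load(open("top.pkl","rb"))["pixels"]
for n,(x,y) in dict(pl=(292,172),pad=(370,215),rod=(160,229),tum=(175,104),br=(366,125)).items(): print(n,np.abs(t["pixels"][y-25:y+25,x-25:x+25].astype(int)-T[y-25:y+25,x-25:x+25]).mean().round(2))
print(bot.current_clock())
E
```

```text
pl 3.07
pad 2.98
rod 3.09
tum 3.0
br 3.01
28.05
```

View pics/e.png

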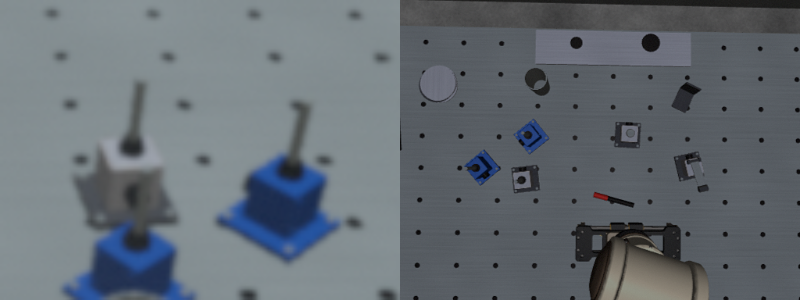

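The rod is upright again, everything is where it was, and the arm is clear.

```bash
python3 -c "
from h import *
print(bot.job_done())"
```

```text
the job is handed in; nothing more can be done
None
```

I pressed the plunger about 5 mm and the paddle about 10.5 mm, then pushed the rod to about 0.22 rad, all past their trip points and in that order; each sprang back, nothing else looked moved, and I handed the job in at about 28 s.

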